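# Inspect the four sides of a cast seal under the bench loupe

### The job

Pick the brass seal up off the white brick by its knob and show each of its four sides to the loupe in this order: round stud, upright bar, level bar, cross. Hold each side square to the lens, its middle on the lens axis straight above the pin, and keep it still there for about a second. Then stand the seal gently upright on the floor of the wooden tray and let go; never touch the loupe stand, and leave the other things on the bench where they are.

Things in the scene. Friction and masses are not known exactly. Their poses are not given: they have to be found in the camera images.
- seal: Loose brass hand seal: square block 40 x 40 x 38 mm high, neck 16 mm across, on top a round upright knob 24 mm across from 46 to 86 mm above the underside (grip at about 68 mm, any yaw). Origin: centre of the underside, z up. Each side has one raised brass motif, 3 mm proud. A round pip 6 mm across on the block's flat top lies next to the round-stud side.
- side_stud (a point): Centre of the flat face with the round stud (17 mm across): 20 mm from the seal's axis, 19 mm above its underside. Axes as the seal's; this side faces the seal's -x.
- side_upright_bar (a point): Centre of the face with the upright bar (6 wide x 26 mm high), likewise; this side faces the seal's -y.
- side_level_bar (a point): Centre of the face with the level bar (26 wide x 6 mm high), likewise; this side faces the seal's +x (behind the stud side).
- side_cross (a point): Centre of the face with the cross (26 mm), likewise; this side faces the seal's +y.
- loupe: Fixed loupe stand. Steel base 130 (x) x 70 (y) x 12 mm, from 60 mm before (-x) to 70 mm behind its origin. Upright lens in a black ring 54 mm across, centre 130 mm above the bench, ring 15 to 3 mm before the origin, on one post below; it looks along the stand's -x, roughly to the robot. A thin pin, 4 mm across, top at 80 mm, stands on the base 50 mm before the origin. Origin at bench height.
- focus (a point): The loupe's focus: on the lens axis straight above the pin, 35 mm in front of the lens ring, 130 mm above the bench. Its x axis points horizontally into the lens. A presented side has its centre here and its outward direction along +x.
- brick: Fixed white fire brick 150 x 110 x 50 mm high on which the seal starts. Origin: centre of the underside.
- tray: Fixed dark wooden tray with a white paper liner, 200 (x) x 150 (y) mm outside, rim 30 mm above the bench, walls 8 mm thick. Empty. Origin: centre of the underside.
- tray_floor (a point): Middle of the tray's inner floor (184 x 134 mm), 10 mm above the bench; axes as the tray's.
- bench_block: Bystander: loose square steel bench block 60 x 60 x 25 mm high. Origin: centre of the underside.
- jar: Bystander: small glass jar with a brass lid, 52 mm across, 55 mm high. Origin: centre of the underside.
- screwdriver: Bystander: screwdriver 170 mm long lying on the bench along its own x.
Things that resemble listed ones, but are neither listed nor needed, are in the scene too. What is meant by the loupe is not green, and is the larger of those in its own colour.

How it is judged:
By the outcome, as a careful person would: the job done as asked, in the order asked, and still so for the second after the job is handed in, with the robot touching nothing.
It also fails if it takes over 72 s, if anything falls off the work surface, if the arm or the gripper's body presses on something with over 40 N, if the wrist force passes 120 N, or if a joint passes its speed limit or range.

### The arm

A 7-joint arm with a two-finger parallel gripper is mounted at the origin on the work surface. World frame = base frame: x ahead of the robot, y to its left, z up, the work surface at z = 0. Lengths are in m, angles in rad, forces in N, time in s.
With the tool pointing down it reaches from about 0.4 to 0.875 m from the base axis. Payload 19.3 kg.
Tool frame: the origin (TCP) lies at the very end of the fingers, on their centre line; the grasp point (between the pads) lies 19 mm behind it; z points along the fingers, y is the line along which they close (so a half turn about z gives the same grasp; the last joint's range is limited). The gripper opens to 85 mm and grips with 20 to 120 N. Pads are 22 mm wide; open, the fingers measure 114 mm over their backs; the gripper's body (76 mm by 85 mm) begins 54 mm behind the grasp point. The pads swing forward as they close: fully open they stand 13 mm farther back than shut.
Start: joints at [-1.173, 0.521, -0.036, 1.599, 0.021, 1.021, -0.113], TCP at [0.282, 0.558, 0.231] pointing down, gripper open.
Joint ranges: [-2.91, 2.91], [-0.3, 2.13], [-1.5, 1.42], [0.17, 2.43], [-1.26, 4.41], [0.16, 1.93], [-2.52, 2.52]. Speed limits (rad/s): [1.89, 1.89, 2.39, 2.39, 3.01, 3.01, 3.01].

### API

Orientations are given as [roll, pitch, yaw] about the fixed x, y, z axes, in that order (R = Rz(yaw) Ry(pitch) Rx(roll)).
In Python, from workcell import monitor, optics, workorder gives the robot as it stands.
- The arm moves only by the tool apply_moves, never from a script. Its arguments are lists of equal length, an entry for each row: "linear": the shift along the tool's x, y, z each as a share of 0.1 m, from -1 to 1, a list of three; "delta_rot": the turn, a rotation vector about the tool's x, y, z each as a share of 120 degrees, from -1 to 1, a list of three. A call has exactly 5 rows; each row is the pose to reach, as a shift and turn from the pose commanded when the call began, along the tool's axes at that moment; what a row does not reach only later rows make up. A row lasts 1/12 s, in which the tool goes at most 41.7 mm and 7.16 degrees, less where a joint would pass 70% of its speed; a pose out of reach is approached as far as the arm can. A call with a number of a shift or a turn outside -1 to 1 is refused whole. A call with a gripper value outside its range is refused whole. "gripper" is the opening, from -1 (shut) to 1 (fully open), set as the call begins (left out, the last holds). The fingers move at their own pace and stop on an object; "force" is the grip in N (left out, the last holds). Time passes only in rows, so rows that repeat a pose let the fingers close, or fill a call up. It gives the time, the measured TCP pose, the force, the opening and the grip force at its end, in the units of the state.
- monitor.observe(): the state, without advancing time (a new reading comes with each control period).
- optics.grab_frame(name): name is "scene" or "top"; returns (picture, depth): 384x512x3 uint8, red, green, blue; 384x512 float32, m along the optical axis (not along the pixel's ray), 0 where there is no reading.
- optics.camera_info(name): a dict with "fx", "fy", "cx", "cy" (pixels), "rvec" (rotation vector, rad) and "tvec" (3), from world to camera coordinates, as OpenCV has them. Camera axes: x right, y down, z forward; pixel columns grow to the right and rows downward; lengths in m; the calibration is good to about 2 mm. A picture is of the moment at which its call begins. camera_info takes no time and is no camera call.
- workorder.job_done(): hands the job in; it is judged then, once.
The state is a dict: "clock": time; "qpos": joint angles; "qd": joint speeds; "joint_efforts": joint torques, N m; "position": TCP position; "tool_rot": TCP orientation; "force": force on the tool from outside, world axes, zero at the start; "moment": the same for the moment, N m; "grip_width": finger opening in m; "finger_force": force on a finger pad.
Only numpy, scipy, OpenCV 4.12 (cv2) and the standard library are available. Lean on these libraries where they do the work, as an engineer would, in place of code of your own. Each camera call takes 0.05 s, during which the arm holds its last target. There are 200 camera calls.

## Working session

There is one attempt and no reset: what is moved stays moved. The work goes in short steps, Python scripts to look and compute and a tool call to move; the robot and the scene stay as the last step left them, time stands still between calls to the robot, and variables do not carry over. Pictures are saved under pics/ and viewed, at most 10 in all, crops included, and the job is handed in when it is done.

Besides the shell and the picture viewer there is one more tool, called after "Call:" as a command line: name --argument value ..., lists and objects as JSON in quotes. apply_moves: Moves the arm, as the interface text tells. Its arguments: {"type":"object","properties":{"linear":{"type":"array"},"delta_rot":{"type":"array"},"gripper":{"type":"number"},"force":{"type":"number"}},"required":["linear","delta_rot"]}

```bash
ls; mkdir -p pics; cat > h.py <<'E'
import numpy as np,cv2
from scipy.spatial.transform import Rotation as Ro
from workcell import monitor,optics,workorder
def cam(n):
    c=optics.camera_info(n);R=cv2.Rodrigues(np.array(c['rvec'],float))[0];t=np.array(c['tvec'],float).ravel();return c,R,t
def ray(n,u,v):
    c,R,t=cam(n);d=R.T@np.array([(u-c['cx'])/c['fx'],(v-c['cy'])/c['fy'],1]);return -R.T@t,d
def onz(n,u,v,z):
    o,d=ray(n,u,v);return o+d*(z-o[2])/d[2]
def proj(n,p):
    c,R,t=cam(n);q=R@np.array(p)+t;return c['fx']*q[0]/q[2]+c['cx'],c['fy']*q[1]/q[2]+c['cy']
def cloud(n,D):
    c,R,t=cam(n);v,u=np.mgrid[:D.shape[0],:D.shape[1]]
    P=np.stack([(u-c['cx'])/c['fx']*D,(v-c['cy'])/c['fy']*D,D],-1)
    return (P-t)@R
E
python3 - <<'E'
from h import *
for n in('scene','top'):
    p,d=optics.grab_frame(n);np.savez(f'{n}0.npz',p=p,d=d);cv2.imwrite(f'pics/{n}0.png',p[:,:,::-1]);c=optics.camera_info(n);print(n,c,ray(n,256,192),(d>0).mean())
print(monitor.observe())
E
```

```text
pics
scene {'fx': 485.96425547145736, 'fy': 485.96425547145736, 'cx': 249.77961718489604, 'cy': 194.1365617998403, 'rvec': array([ 2.01466595,  1.65198212, -0.55598337]), 'tvec': array([-0.0792784 , -0.42319352,  1.82368049])} (array([ 1.41254717, -0.17904986,  1.21812971]), array([-0.58402973,  0.11650612, -0.80344183])) 0.9959309895833334
top {'fx': 406.07479514918685, 'fy': 406.07479514918685, 'cx': 248.9294130879332, 'cy': 192.79053323924455, 'rvec': array([ 2.16870979, -2.14475256,  0.1287356 ]), 'tvec': array([-0.04011447,  0.59698342,  0.93545331])} (array([ 0.47874649, -0.03720444,  1.00124367]), array([ 0.12419331, -0.01355878, -0.99232008])) 0.9962819417317709
{'clock': 0.1, 'qpos': array([-1.17321095,  0.52195468, -0.0363254 ,  1.59991425,  0.0212149 ,
        1.02105273, -0.11278685]), 'qd': array([-1.65546070e-04,  1.03382261e-03, -1.49442933e-04, -8.22684769e-05,
        7.59800115e-04, -7.72151498e-04, -5.29674223e-04]), 'joint_efforts': array([ 4.37714029e-03, -9.28489637e+01,  1.98427968e+00, -3.70531154e+01,
        1.82041770e-02,  5.38487031e-03, -5.56520172e-05]), 'position': array([0.28173025, 0.55759991, 0.23079629]), 'tool_rot': array([-3.14065214e+00,  7.66046713e-05,  2.67381484e+00]), 'force': array([-0.55329667,  0.14018029,  0.62219736]), 'moment': array([0.02416064, 0.03691791, 0.03811026]), 'finger_force': 0.0, 'grip_width': 0.08537060119861559}
```

View pics/scene0.png

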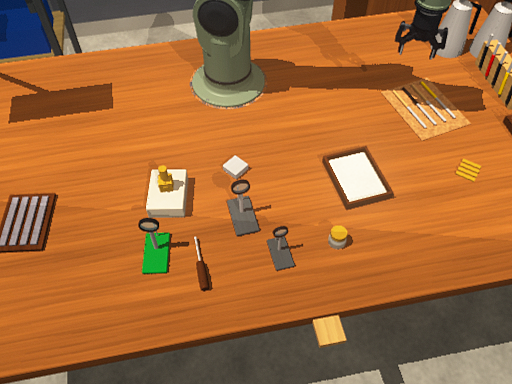

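View pics/top0.png

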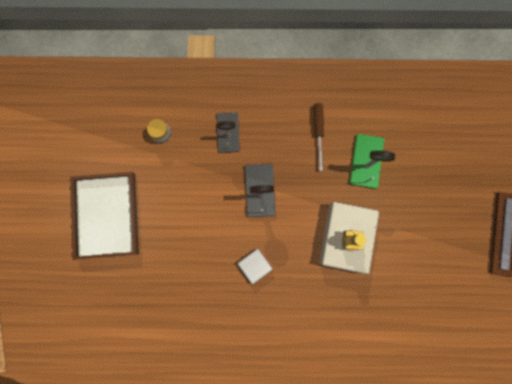

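The scene view shows three loupe-like stands: green (157,245), larger grey (242,210) and smaller grey (281,248). The larger grey one, at (260,190) in the top view, fits because it is not green and is the bigger of the two grey ones. The seal is on the brick at scene (166,178), top (354,240). The tray is at top (105,215). I'll confirm with an enlarged crop and measure from the clouds.

```bash
cat > m.py <<'E'
from h import *
S=np.load('scene0.npz');T=np.load('top0.npz')
s=cv2.resize(S['p'][155:275,135:305],None,fx=4.7,fy=4.7,interpolation=2)[:300]
a=cv2.resize(S['p'][150:225,140:265],(500,300),interpolation=cv2.INTER_CUBIC)
b=cv2.resize(S['p'][205:280,130:305],(500,214),interpolation=cv2.INTER_CUBIC)
c=cv2.resize(T['p'][215:275,320:380],(300,300),interpolation=cv2.INTER_CUBIC)
d=cv2.resize(T['p'][160:220,235:295],(300,300),interpolation=cv2.INTER_CUBIC)
L=np.vstack([a,b]);Rr=np.vstack([c,d])[:514];Rr=np.vstack([c,d]);L=np.vstack([L,np.zeros((86,500,3),np.uint8)])
cv2.imwrite('pics/crop.png',np.hstack([L,Rr])[:,:,::-1])
for n,A in(('scene',S),('top',T)):
    P=cloud(n,A['d']);hsv=cv2.cvtColor(A['p'],cv2.COLOR_RGB2HSV)
    def rect(m,lab):
        q=P[m]
        if len(q)<8: print(n,lab,len(q));return
        r=cv2.minAreaRect((q[:,:2]*1000).astype(np.float32))
        print(n,lab,len(q),'z',np.round(np.percentile(q[:,2],[5,50,95])*1000,1),'rect',np.round(r[0],1),np.round(r[1],1),round(r[2],1),'mean',np.round(q[:,:2].mean(0)*1000,1))
    def box(u0,u1,v0,v1):
        m=np.zeros(A['d'].shape,bool);m[v0:v1,u0:u1]=1;return m&(A['d']>0)
    z=P[...,2]
    B=dict(scene=dict(loupe=(222,262,175,240),seal=(142,192,155,220),tray=(318,398,140,212),block=(215,258,150,182)),
      top=dict(loupe=(240,285,160,222),seal=(315,385,198,278),tray=(66,142,168,262),block=(232,275,245,288)))[n]
    m=box(*B['loupe']);rect(m&(z>.007)&(z<.018),'base');rect(m&(z>.095),'ring');rect(m&(z>.025)&(z<.095),'mid')
    m=box(*B['seal']);y=(hsv[...,0]>15)&(hsv[...,0]<35)&(hsv[...,1]>120);rect(m&(z>.042)&(z<.057)&~y,'brick');rect(m&(z>.128),'knobtop');rect(m&(z>.08)&(z<.093),'blocktop');rect(m&(z>.056)&(z<.085),'blockside')
    m=box(*B['tray']);rect(m&(z>.024)&(z<.04),'rim');rect(m&(z>.003)&(z<.018)&(hsv[...,1]<60),'floor')
    m=box(*B['block']);rect(m&(z>.018)&(z<.035),'bench')
    rect(box(0,512,0,384)&(np.abs(z)<.003)&(P[...,0]>.4)&(P[...,0]<.9)&(abs(P[...,1])<.4),'table')
E
python3 m.py
```

```text
scene base 769 z [ 7.8 11.1 15.7] rect [564.7 -55.7] [ 90.1 225.4] 87.9 mean [611.  -62.1]
scene ring 229 z [106.7 132.6 155.9] rect [596.4 -62.6] [14.  52.1] 5.4 mean [597.  -62.5]
scene mid 66 z [25.7 57.1 92. ] rect [535.5 -61.6] [ 10.5 136.5] 89.0 mean [593.2 -63.1]
scene brick 1163 z [44.6 49.  53.3] rect [ 495.1 -273.1] [111.  152.5] 79.3 mean [ 508.3 -272.7]
scene knobtop 76 z [129.9 136.1 157.4] rect [ 575.7 -293.5] [ 30.4 200.5] 73.4 mean [ 539.5 -285.2]
scene blocktop 120 z [81.3 86.4 90.9] rect [ 491.6 -272.2] [44.4 46.1] 84.9 mean [ 496.  -271.1]
scene blockside 121 z [56.3 73.7 84.3] rect [ 496.2 -265.7] [98.7 63.4] 30.7 mean [ 501.7 -270.1]
scene rim 560 z [24.8 28.5 33.2] rect [541.7 314.3] [204.7 154.6] 5.7 mean [547.8 315.4]
scene floor 1629 z [ 4.7  9.  13.3] rect [533.4 320.4] [175.9 128.2] 5.3 mean [537.6 319.9]
scene bench 284 z [19.4 23.8 28.8] rect [425.4 -51.6] [62.9 61.4] 36.4 mean [427.8 -51.3]
scene table 22174 z [-2.7 -0.4  2.4] rect [650.   0.] [799.9 500. ] 90.0 mean [704.3 -17. ]
top base 1266 z [ 9.6 12.5 15.3] rect [609.3 -58.6] [130.2  69.9] 3.4 mean
[... 223 characters left out ...]
rect [ 494.9 -270.6] [111.8 150.2] 79.1 mean [ 494.9 -267.9]
top knobtop 111 z [132.9 136.6 138.7] rect [ 489.2 -269. ] [24.3 21.2] 89.5 mean [ 489.  -268.8]
top blocktop 204 z [85.1 88.2 90.9] rect [ 489.1 -267.6] [42.1 41.3] 84.9 mean [ 488.6 -264. ]
top blockside 75 z [57.5 72.5 82.8] rect [ 488.7 -262.7] [43.  32.8] 0.4 mean [ 487.3 -254.4]
top rim 1100 z [25.9 30.3 33.2] rect [541.9 318.3] [200.1 152.4] 5.2 mean [541.7 320. ]
top floor 4002 z [ 7.6 10.5 13.5] rect [542.1 321.8] [184.6 130.6] 5.4 mean [541.3 322.1]
top bench 642 z [22.1 25.3 28. ] rect [424.7 -47.9] [60.  59.8] 36.9 mean [424.7 -48. ]
top table 43562 z [-2.1  0.4  2.6] rect [650.  -0.] [800. 500.] 90.0 mean [659.6  -3.5]
```

View pics/crop.png

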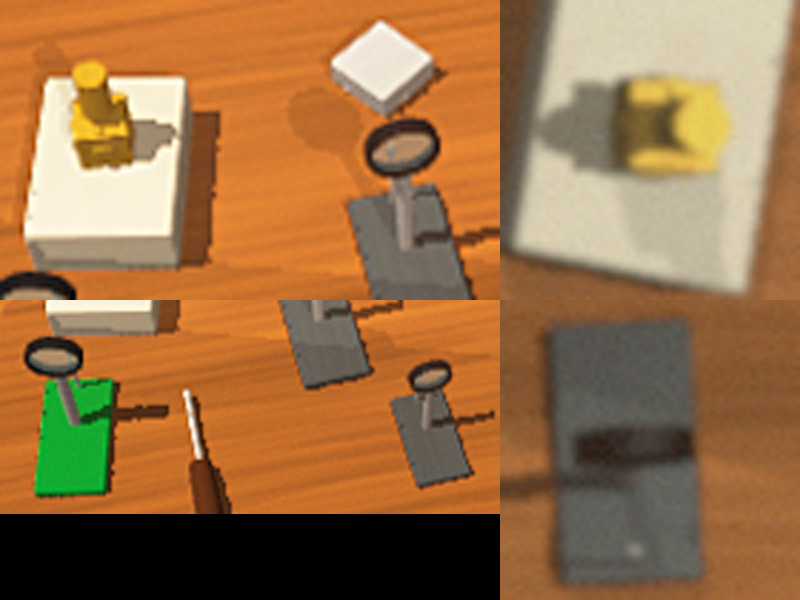

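Confirmed: the larger grey stand has a base of 130 x 70, with its pin on the robot side and a yaw of about 3.5°. Next I'll enlarge the seal to find its pip and motifs.

```bash
python3 - <<'E'
from h import *
f=[]
for n,(x,y) in(('scene',(152,160)),('top',(338,224))):
    im=np.mean([optics.grab_frame(n)[0].astype(float) for _ in range(6)],0)
    c=im[y:y+34,x:x+34];c=np.clip((c-c.min())/(np.percentile(c,99)-c.min())*255,0,255).astype(np.uint8)
    f.append(cv2.resize(c,(400,400),interpolation=cv2.INTER_CUBIC))
cv2.imwrite('pics/seal.png',np.hstack(f)[:,:,::-1])
E
```

```text
(no output)
```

View pics/seal.png

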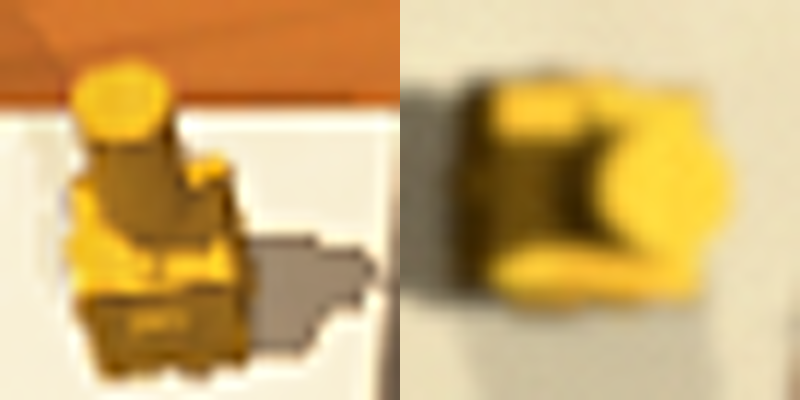

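The raised notch near the +x edge and the short highlight suggest the stud faces +x. I'll verify that once the seal is lifted. Next: refine the knob position from both views and work out the travel numbers.

```bash
cat >> h.py <<'E'
def go(p,yaw,tilt=None,cur=None):
    "shares in current tool frame to reach p, tool down with yaw (deg)"
    s=monitor.observe();p0=s['position'];R0=Ro.from_euler('xyz',s['tool_rot'])
    if cur is not None:p0=np.array(cur[0]);R0=Ro.from_euler('xyz',[180,0,cur[1]],degrees=True)
    R1=Ro.from_euler('xyz',[180,0,yaw],degrees=True) if tilt is None else tilt
    print('lin',np.round(R0.inv().apply(np.array(p)-p0)/.1,3),'rot',np.round((R0.inv()*R1).as_rotvec(degrees=True)/120,3))
def yellow(n,A,b):
    h=cv2.cvtColor(A['p'],cv2.COLOR_RGB2HSV);m=(h[...,0]>15)&(h[...,0]<35)&(h[...,1]>110);k=np.zeros_like(m);k[b[2]:b[3],b[0]:b[1]]=1
    return m&k,h
E
python3 - <<'E'
from h import *
U={}
for n,f,b in(('scene','scene0.npz',(150,185,155,200)),('top','top0.npz',(335,372,222,256))):
    A=np.load(f);m,h=yellow(n,A,b);P=cloud(n,A['d']);z=P[...,2]
    q=m&(h[...,2]>205)&(z>.125);v,u=np.nonzero(q);c=((u.min()+u.max())/2,(v.min()+v.max())/2)
    print(n,q.sum(),c,(u.mean(),v.mean()),onz(n,*c,.136),onz(n,u.mean(),v.mean(),.136));U[n]=(u.mean(),v.mean())
# triangulate
o1,d1=ray('scene',*U['scene']);o2,d2=ray('top',*U['top'])
t=np.linalg.lstsq(np.stack([d1,-d2],1),o2-o1,rcond=None)[0];print('tri',o1+t[0]*d1,o2+t[1]*d2)
go([.490,-.270,.190],119)
E
```

```text
scene 40 (np.float64(161.5), np.float64(168.5)) (np.float64(161.5), np.float64(168.5)) [ 0.48847394 -0.27221687  0.136     ] [ 0.48847394 -0.27221687  0.136     ]
top 93 (np.float64(357.5), np.float64(239.0)) (np.float64(360.1720430107527), np.float64(239.09677419354838)) [ 0.48917536 -0.26467329  0.136     ] [ 0.48903534 -0.27031811  0.136     ]
tri [ 0.48865577 -0.27219854  0.13621294] [ 0.48903854 -0.27039074  0.13573043]
lin [-5.591 -6.45   0.413] rot [-0.     0.     0.285]
```

Call:
apply_moves --linear '[[-0.16,-0.18,0],[-0.32,-0.37,0],[-0.48,-0.55,0],[-0.64,-0.74,0],[-0.8,-0.92,0]]' --delta_rot '[[0,0,0],[0,0,0],[0,0,0],[0,0,0],[0,0,0]]' --gripper 1

```text
clock: 1.12
position: [0.3119, 0.4384, 0.2313]
tool_rot: [3.142, 0.0, 2.674]
force: [0.4, 1.1, 0.1]
grip_width: 0.0856
finger_force: 0.0
```

Call:
apply_moves --linear '[[-0.16,-0.18,0],[-0.32,-0.37,0],[-0.48,-0.55,0],[-0.64,-0.74,0],[-0.8,-0.92,0]]' --delta_rot '[[0,0,0],[0,0,0],[0,0,0],[0,0,0],[0,0,0]]'

```text
clock: 1.53
position: [0.3418, 0.3202, 0.2314]
tool_rot: [3.141, 0.0, 2.674]
force: [0.6, 0.6, 0.7]
grip_width: 0.0856
finger_force: 0.0
```

Call:
apply_moves --linear '[[-0.16,-0.18,0],[-0.32,-0.37,0],[-0.48,-0.55,0],[-0.64,-0.74,0],[-0.8,-0.92,0]]' --delta_rot '[[0,0,0],[0,0,0],[0,0,0],[0,0,0],[0,0,0]]'

```text
clock: 1.95
position: [0.3717, 0.202, 0.2315]
tool_rot: [3.141, 0.0, 2.674]
force: [-0.1, 0.4, 0.3]
grip_width: 0.0852
finger_force: 0.0
```

Call:
apply_moves --linear '[[-0.16,-0.18,0],[-0.32,-0.37,0],[-0.48,-0.55,0],[-0.64,-0.74,0],[-0.8,-0.92,0]]' --delta_rot '[[0,0,0],[0,0,0],[0,0,0],[0,0,0],[0,0,0]]'

```text
clock: 2.37
position: [0.4017, 0.0838, 0.2315]
tool_rot: [3.141, 0.0, 2.674]
force: [0.4, 0.6, -0.6]
grip_width: 0.0858
finger_force: 0.0
```

Call:
apply_moves --linear '[[-0.16,-0.18,0],[-0.32,-0.37,0],[-0.48,-0.55,0],[-0.64,-0.74,0],[-0.8,-0.92,0]]' --delta_rot '[[0,0,0],[0,0,0],[0,0,0],[0,0,0],[0,0,0]]'

```text
clock: 2.78
position: [0.4315, -0.0344, 0.2315]
tool_rot: [3.141, 0.0, 2.674]
force: [0.5, 0.5, 0.4]
grip_width: 0.0857
finger_force: 0.0
```

Call:
apply_moves --linear '[[-0.16,-0.18,0],[-0.32,-0.37,0],[-0.48,-0.55,0],[-0.64,-0.74,0],[-0.8,-0.92,0]]' --delta_rot '[[0,0,0],[0,0,0],[0,0,0],[0,0,0],[0,0,0]]'

```text
clock: 3.2
position: [0.4615, -0.1526, 0.2314]
tool_rot: [3.141, 0.0, 2.674]
force: [-0.6, 0.5, -0.1]
grip_width: 0.0854
finger_force: 0.0
```

Call:
apply_moves --linear '[[-0.16,-0.18,0],[-0.32,-0.37,0],[-0.48,-0.55,0],[-0.64,-0.74,0],[-0.79,-0.93,0]]' --delta_rot '[[0,0,0.05],[0,0,0.11],[0,0,0.17],[0,0,0.23],[0,0,0.285]]'

```text
clock: 3.62
position: [0.4902, -0.2712, 0.2315]
tool_rot: [3.141, 0.0, 2.071]
force: [0.4, 0.6, 0.8]
grip_width: 0.0856
finger_force: 0.0
```

```bash
python3 -c "
from h import *
s=monitor.observe();print(s['clock'],s['position'],np.degrees(s['tool_rot']),np.degrees(s['qpos']));go([.489,-.271,.099],119)"
```

```text
3.6167 [ 0.49023294 -0.27117193  0.23146159] [1.79982652e+02 2.00353232e-02 1.18647178e+02] [  4.11599817  25.96370563  25.99995155 102.66124987 -13.64734094
  54.45428255  64.47012034]
lin [ 0.008 -0.01   1.325] rot [ 0.     0.    -0.003]
```

Call:
apply_moves --linear '[[0.01,-0.01,0.2],[0.01,-0.01,0.4],[0.01,-0.01,0.6],[0.01,-0.01,0.8],[0.01,-0.01,0.95]]' --delta_rot '[[0,0,0],[0,0,0],[0,0,0],[0,0,0],[0,0,0]]'

```text
clock: 4.03
position: [0.4882, -0.2693, 0.1349]
tool_rot: [-3.141, -0.001, 2.077]
force: [0.1, -0.8, -0.5]
grip_width: 0.085
finger_force: 0.0
```

Call:
apply_moves --linear '[[0,0,0.1],[0,0,0.2],[0,0,0.3],[0,0,0.37],[0,0,0.37]]' --delta_rot '[[0,0,0],[0,0,0],[0,0,0],[0,0,0],[0,0,0]]'

```text
clock: 4.45
position: [0.4882, -0.2693, 0.0983]
tool_rot: [-3.141, -0.001, 2.077]
force: [-0.3, 0.0, -0.4]
grip_width: 0.0853
finger_force: 0.0
```

Call:
apply_moves --linear '[[0,0,0],[0,0,0],[0,0,0],[0,0,0],[0,0,0]]' --delta_rot '[[0,0,0],[0,0,0],[0,0,0],[0,0,0],[0,0,0]]' --gripper -1 --force 60

```text
clock: 4.87
position: [0.4887, -0.2696, 0.0997]
tool_rot: [3.141, 0.0, 2.077]
force: [-4.5, -3.0, 4.5]
grip_width: 0.0255
finger_force: 2.5
```

Call:
apply_moves --linear '[[0,0,0],[0,0,0],[0,0,0],[0,0,0],[0,0,0]]' --delta_rot '[[0,0,0],[0,0,0],[0,0,0],[0,0,0],[0,0,0]]'

```text
clock: 5.28
position: [0.4887, -0.2697, 0.0996]
tool_rot: [3.141, 0.0, 2.077]
force: [-0.9, 0.2, 7.0]
grip_width: 0.0228
finger_force: 58.8
```

Call:
apply_moves --linear '[[0,0,-0.1],[0,0,-0.3],[0,0,-0.5],[0,0,-0.75],[0,0,-1]]' --delta_rot '[[0,0,0],[0,0,0],[0,0,0],[0,0,0],[0,0,0]]'

```text
clock: 5.7
position: [0.4879, -0.2693, 0.2005]
tool_rot: [-3.141, -0.001, 2.077]
force: [0.8, -0.3, -4.0]
grip_width: 0.0227
finger_force: 59.3
```

Call:
apply_moves --linear '[[0,0,-0.2],[0,0,-0.4],[0,0,-0.6],[0,0,-0.8],[0,0,-1]]' --delta_rot '[[0,0,0],[0,0,0],[0,0,0],[0,0,0],[0,0,0]]'

```text
clock: 6.12
position: [0.488, -0.2694, 0.3006]
tool_rot: [-3.141, -0.0, 2.077]
force: [0.6, -0.3, -4.3]
grip_width: 0.0227
finger_force: 59.5
```

Call:
apply_moves --linear '[[-0.06,0.1,-0.2],[-0.12,0.2,-0.4],[-0.18,0.3,-0.6],[-0.24,0.4,-0.8],[-0.3,0.5,-1]]' --delta_rot '[[0,0,0],[0,0,0],[0,0,0],[0,0,0],[0,0,0]]'

```text
clock: 6.53
position: [0.5467, -0.2713, 0.4007]
tool_rot: [-3.141, -0.0, 2.077]
force: [0.4, -0.6, -4.5]
grip_width: 0.0222
finger_force: 59.5
```

Call:
apply_moves --linear '[[-0.06,0.1,-0.2],[-0.12,0.2,-0.4],[-0.18,0.3,-0.6],[-0.24,0.4,-0.8],[-0.24,0.4,-0.8]]' --delta_rot '[[0,0,0],[0,0,0],[0,0,0],[0,0,0],[0,0,0]]'

```text
clock: 6.95
position: [0.5951, -0.2729, 0.4823]
tool_rot: [3.14, 0.003, 2.078]
force: [0.7, -1.0, -3.4]
grip_width: 0.0227
finger_force: 59.7
```

```bash
cat > shot.py <<'E'
from h import *
import sys
s=monitor.observe();print(s['clock'],s['position'],np.degrees(s['tool_rot']),np.degrees(s['qpos']).round(),s['force'],s['grip_width'])
im=np.mean([optics.grab_frame('scene')[0].astype(float) for _ in range(4)],0)
u,v=map(int,proj('scene',s['position']+[0,0,-.03]));c=im[v-30:v+30,u-30:u+30]
np.save(sys.argv[1],c)
E
python3 shot.py A.npy
```

```text
6.95 [ 0.59507436 -0.27286722  0.48230449] [1.79896643e+02 1.51190635e-01 1.19059927e+02] [  4.  28.  29.  64. -13.  92.  58.] [ 0.72417893 -0.98819522 -3.35269503] 0.022700821767098894
```

Call:
apply_moves --linear '[[0,0,0],[0,0,0],[0,0,0],[0,0,0],[0,0,0]]' --delta_rot '[[0,0,0.06],[0,0,0.12],[0,0,0.18],[0,0,0.24],[0,0,0.29]]'

```text
clock: 7.57
position: [0.5926, -0.2731, 0.4786]
tool_rot: [-3.14, -0.001, 1.462]
force: [0.0, -0.6, -4.4]
grip_width: 0.0225
finger_force: 59.5
```

Call:
apply_moves --linear '[[0,0,0],[0,0,0],[0,0,0],[0,0,0],[0,0,0]]' --delta_rot '[[0,0,0.06],[0,0,0.12],[0,0,0.18],[0,0,0.24],[0,0,0.29]]'

```text
clock: 7.98
position: [0.5926, -0.2731, 0.4786]
tool_rot: [-3.14, -0.0, 0.855]
force: [0.0, -0.1, -4.2]
grip_width: 0.0229
finger_force: 59.5
```

Call:
apply_moves --linear '[[0,0,0],[0,0,0],[0,0,0],[0,0,0],[0,0,0]]' --delta_rot '[[0,0,0.06],[0,0,0.12],[0,0,0.17],[0,0,0.17],[0,0,0.17]]'

```text
clock: 8.4
position: [0.593, -0.273, 0.4788]
tool_rot: [-3.141, 0.001, 0.509]
force: [0.9, -0.3, -4.4]
grip_width: 0.0224
finger_force: 59.6
```

```bash
python3 shot.py B.npy; python3 -c "
import numpy as np,cv2
cv2.imwrite('pics/faces.png',np.hstack([cv2.resize(np.clip(np.load(f)*1.5,0,255).astype(np.uint8),(400,400),interpolation=cv2.INTER_CUBIC) for f in('A.npy','B.npy')])[:,:,::-1])"
```

```text
8.4 [ 0.5929751  -0.27299813  0.47878645] [-1.79952288e+02  3.03107432e-02  2.91692255e+01] [ -6.  32.  49.  65. -24.  93. -23.] [ 0.90728166 -0.28121757 -4.4111306 ] 0.02237441820318857
```

View pics/faces.png

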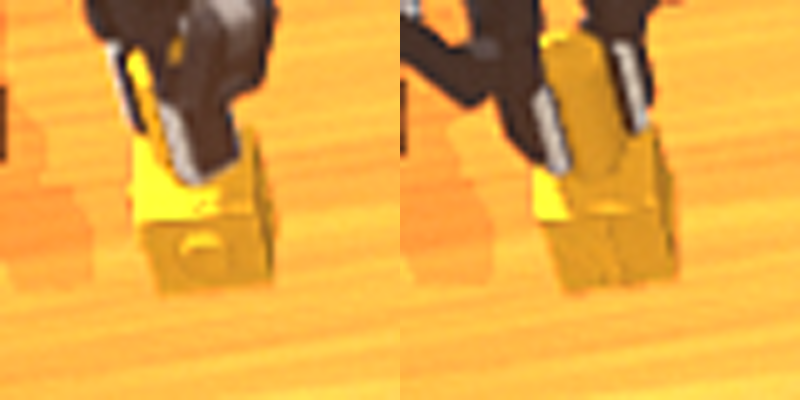

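A shows the round stud with the pip above it. B, a −90° turn later, shows the upright bar at (605,250). So the stud faced +x on the brick and the handedness agrees. Next I'll measure the seal-to-tool yaw and offset, and refine the loupe yaw, using averaged depth.

```bash
cat > m2.py <<'E'
from h import *
s=monitor.observe();tp=s['position'];ty=np.degrees(s['tool_rot'][2])
fr=[optics.grab_frame('scene') for _ in range(8)];D=np.median([f[1] for f in fr],0);p=np.mean([f[0] for f in fr],0).astype(np.uint8)
P=cloud('scene',D);h=cv2.cvtColor(p,cv2.COLOR_RGB2HSV)
q=P-tp
near=(np.abs(q[...,0])<.045)&(np.abs(q[...,1])<.045)&(q[...,2]<-.005)&(q[...,2]>-.06)
low=near&(q[...,2]<-.018)&(q[...,2]>-.046)
X=q[low];print('n',len(X),'z range',np.percentile(q[near][:,2],[1,99]))
# front face: x largest; robust plane x=a*y+b*z+c
F=X[X[:,0]>np.percentile(X[:,0],60)-.006]
for _ in range(6):
    A=np.c_[F[:,1],F[:,2],np.ones(len(F))];k=np.linalg.lstsq(A,F[:,0],rcond=None)[0];r=F[:,0]-A@k;F=F[np.abs(r)<max(.0025,2.0*r.std())] if len(F)>60 else F
print('front',len(F),'yaw of normal',np.degrees(np.arctan(-k[0])),'tilt',np.degrees(np.arctan(k[1])),'face x at axis y=0',k[2]+k[1]*-.03,'rms',r.std(),'y range',np.percentile(F[:,1],[2,98]),F[:,1].mean())
print('tool yaw',ty)
fr=[optics.grab_frame('top')[1] for _ in range(8)];P=cloud('top',np.median(fr,0))
z=P[...,2];m=np.zeros(z.shape,bool);m[155:225,235:290]=1
B=m&(z>.007)&(z<.018);q=P[B]*1000
print(cv2.minAreaRect(q[:,:2].astype(np.float32)),np.median(q[:,2]))
# long edges: per image row extremes fit
for sgn in(1,-1):
    e=[]
    for v in range(168,214):
        c=np.nonzero(B[v])[0]
        if len(c): e.append(P[v,c.min() if sgn>0 else c.max()]*1000)
    e=np.array(e);f=np.polyfit(e[:,0],e[:,1],1)
    for _ in range(4):
        r=e[:,1]-np.polyval(f,e[:,0]);e=e[abs(r)<max(1.2,2*r.std())];f=np.polyfit(e[:,0],e[:,1],1)
    print('edge yaw',np.degrees(np.arctan(f[0])),len(e),'y at x=555,605',np.polyval(f,[555,605]))
R=P[m&(z>.12)]*1000;print('ring mean',R.mean(0),cv2.minAreaRect(R[:,:2].astype(np.float32)))
E
python3 m2.py
```

```text
n 190 z range [-0.04862598 -0.00982943]
front 159 yaw of normal -3.1601645686984696 tilt 0.7143423295989452 face x at axis y=0 0.021399823909061155 rms 0.0009063257322464684 y range [-0.02087066  0.01724443] -0.001813135233487814
tool yaw 29.11777854206715
((609.1845092773438, -58.75054931640625), (129.8649444580078, 69.97884368896484), 3.4796652793884277) 12.469156723018049
edge yaw 3.2880426481085085 46 y at x=555,605 [-28.09337395 -25.22086141]
edge yaw 3.348228554167443 40 y at x=555,605 [-95.57581631 -92.65060511]
ring mean [594.40031875 -59.03764598 149.74073424] ((594.8508911132812, -59.74573516845703), (11.699374198913574, 52.269989013671875), 3.2058990001678467)
```

The loupe yaw is 3.35°, putting the focus at about (0.555, −0.063, 0.130). The seal is centred in the tool to within about 1 mm. I'll move to a staging point in front of the loupe with the stud turned forward.

Call:
apply_moves --linear '[[0.01,-0.15,0.12],[0.02,-0.3,0.24],[0.04,-0.45,0.36],[0.05,-0.6,0.48],[0.06,-0.75,0.6]]' --delta_rot '[[0,0,-0.054],[0,0,-0.107],[0,0,-0.161],[0,0,-0.214],[0,0,-0.268]]'

```text
clock: 9.82
position: [0.5619, -0.2039, 0.4188]
tool_rot: [3.141, 0.0, 1.073]
force: [0.1, -0.6, -5.2]
grip_width: 0.0228
finger_force: 59.9
```

Call:
apply_moves --linear '[[0.09,-0.12,0.12],[0.18,-0.24,0.24],[0.27,-0.36,0.36],[0.36,-0.48,0.48],[0.45,-0.6,0.6]]' --delta_rot '[[0,0,-0.054],[0,0,-0.107],[0,0,-0.161],[0,0,-0.214],[0,0,-0.268]]'

```text
clock: 10.23
position: [0.5311, -0.1357, 0.3589]
tool_rot: [3.141, 0.0, 1.634]
force: [0.8, -0.0, -4.2]
grip_width: 0.0229
finger_force: 60.1
```

Call:
apply_moves --linear '[[0.14,-0.05,0.12],[0.28,-0.11,0.24],[0.43,-0.16,0.36],[0.57,-0.22,0.48],[0.71,-0.27,0.6]]' --delta_rot '[[0,0,-0.054],[0,0,-0.107],[0,0,-0.161],[0,0,-0.214],[0,0,-0.268]]'

```text
clock: 10.65
position: [0.5, -0.0664, 0.299]
tool_rot: [3.141, 0.0, 2.195]
force: [0.7, 0.3, -4.5]
grip_width: 0.0222
finger_force: 60.1
```

Call:
apply_moves --linear '[[0,0,0],[0,0,0],[0,0,0],[0,0,0],[0,0,0]]' --delta_rot '[[0,0,0],[0,0,0],[0,0,0],[0,0,0],[0,0,0]]'

```text
clock: 11.07
position: [0.5007, -0.0675, 0.2997]
tool_rot: [3.141, 0.001, 2.188]
force: [-0.1, 1.3, -4.4]
grip_width: 0.0226
finger_force: 59.9
```

```bash
cat > m3.py <<'E'
from h import *
s=monitor.observe();tp=s['position'];ty=np.degrees(s['tool_rot'][2]);print(s['clock'],tp,np.degrees(s['tool_rot']),np.degrees(s['qpos']).round(),s['grip_width'])
fr=[optics.grab_frame('scene') for _ in range(8)];q=cloud('scene',np.mean([f[1] for f in fr],0))-tp
X=q[(np.abs(q[...,0])<.045)&(np.abs(q[...,1])<.045)&(q[...,2]<-.012)&(q[...,2]>-.052)]
for zl,zh in((-.047,-.017),(-.044,-.02)):
    F=X[(X[:,2]>zl)&(X[:,2]<zh)&(X[:,0]>.01)&(np.abs(X[:,1])<.03)]
    for _ in range(8):
        A=np.c_[F[:,1],F[:,2],np.ones(len(F))];k=np.linalg.lstsq(A,F[:,0],rcond=None)[0];r=F[:,0]-A@k;F=F[np.abs(r)<max(.002,2*r.std())]
    print(len(F),'normal yaw',np.degrees(np.arctan(-k[0])),'tilt',np.degrees(np.arctan(k[1])),'face x',k[2]-k[1]*.03,'rms',r.std(),'y',np.percentile(F[:,1],[2,98])*1000,'bottom',np.percentile(X[:,2],1))
T=X[(X[:,2]>-.016)&(X[:,2]<-.006)]
im=np.mean([f[0] for f in fr],0);u,v=map(int,proj('scene',tp+[0,0,-.03]));c=im[v-25:v+25,u-25:u+25]
import sys;np.save(sys.argv[1],c)
E
python3 m3.py C.npy
```

```text
11.0667 [ 0.50074661 -0.06752519  0.29967405] [1.79975027e+02 3.35141617e-02 1.25375774e+02] [-20.  16.  26. 105.  -8.  60.  45.] 0.022615450147395307
97 normal yaw 3.0247994723312397 tilt 0.36473649358435917 face x 0.01955925060865293 rms 0.0007925945883702644 y [-20.32641555  18.57988519] bottom -0.04958977971945735
77 normal yaw 3.2872298451042377 tilt -0.6677884773081023 face x 0.0196745108515014 rms 0.0008871895713338079 y [-20.20494153  18.50876014] bottom -0.04958977971945735
```

c = 57.7°, consistent across both faces. Now descending to the focus with the stud.

Call:
apply_moves --linear '[[-0.02,0.03,0.14],[-0.04,0.06,0.28],[-0.05,0.09,0.42],[-0.07,0.12,0.56],[-0.09,0.15,0.7]]' --delta_rot '[[0,0,0],[0,0,0],[0,0,0],[0,0,0],[0,0,-0.002]]'

```text
clock: 11.88
position: [0.5181, -0.0655, 0.2287]
tool_rot: [3.141, 0.0, 2.194]
force: [0.6, 0.3, -4.1]
grip_width: 0.0227
finger_force: 60.2
```

Call:
apply_moves --linear '[[-0.02,0.05,0.2],[-0.04,0.09,0.4],[-0.06,0.12,0.55],[-0.08,0.14,0.65],[-0.08,0.15,0.69]]' --delta_rot '[[0,0,0],[0,0,0],[0,0,0],[0,0,0],[0,0,0]]'

```text
clock: 12.3
position: [0.5346, -0.0635, 0.159]
tool_rot: [-3.14, -0.001, 2.194]
force: [0.3, 0.6, -4.5]
grip_width: 0.0225
finger_force: 60.2
```

```bash
python3 m3.py D.npy; python3 -c "
from h import *
go([.535,-.0645,.1606],125.65)"
```

```text
12.3 [ 0.53459151 -0.06346603  0.15902698] [-1.79918885e+02 -3.48513641e-02  1.25709837e+02] [-15.  29.  22. 110. -15.  44.  50.] 0.022524781166504994
69 normal yaw 3.6909742913970636 tilt 1.7067723303000046 face x 0.019948285646674207 rms 0.0006941113293415274 y [-20.2411386   18.26919155] bottom -0.04698027987307011
58 normal yaw 3.7717904843873056 tilt 3.7032030323029397 face x 0.02039662251783775 rms 0.0010683743626482148 y [-20.26326381  18.23701243] bottom -0.04698027987307011
lin [-0.01  -0.007  0.004] rot [0.    0.    0.001]
```

Call:
apply_moves --linear '[[0,0,0],[0,0,0],[0,0,0],[0,0,0],[0,0,0]]' --delta_rot '[[0,0,0],[0,0,0],[0,0,0],[0,0,0],[0,0,0]]'

```text
clock: 13.12
position: [0.5347, -0.0633, 0.1603]
tool_rot: [-3.142, 0.0, 2.194]
force: [-0.2, 0.1, -5.1]
grip_width: 0.0226
finger_force: 60.2
```

Call:
apply_moves --linear '[[0,0,0],[0,0,0],[0,0,0],[0,0,0],[0,0,0]]' --delta_rot '[[0,0,0],[0,0,0],[0,0,0],[0,0,0],[0,0,0]]'

```text
clock: 13.53
position: [0.5347, -0.0633, 0.1603]
tool_rot: [-3.142, -0.0, 2.194]
force: [0.0, -0.2, -4.0]
grip_width: 0.0223
finger_force: 60.2
```

Call:
apply_moves --linear '[[0,0,0],[0,0,0],[0,0,0],[0,0,0],[0,0,0]]' --delta_rot '[[0,0,0],[0,0,0],[0,0,0],[0,0,0],[0,0,0]]'

```text
clock: 13.95
position: [0.5347, -0.0633, 0.1603]
tool_rot: [3.142, 0.0, 2.194]
force: [0.1, 0.2, -4.3]
grip_width: 0.0232
finger_force: 60.2
```

```bash
python3 - <<'E'
from h import *
a,_=optics.grab_frame('scene');b,_=optics.grab_frame('top')
u,v=map(int,proj('scene',[.56,-.06,.13]));A=a[v-40:v+40,u-40:u+40]
u,v=map(int,proj('top',[.56,-.06,.13]));B=b[v-40:v+40,u-40:u+40]
cv2.imwrite('pics/foc.png',np.hstack([cv2.resize(x,(400,400),interpolation=cv2.INTER_CUBIC) for x in(A,B)])[:,:,::-1])
for k in range(2):go([.535,-.0645,.1606],125.65)
E
```

```text
lin [-0.011 -0.004 -0.003] rot [-0.    -0.     0.001]
lin [-0.011 -0.004 -0.003] rot [-0.    -0.     0.001]
```

View pics/foc.png

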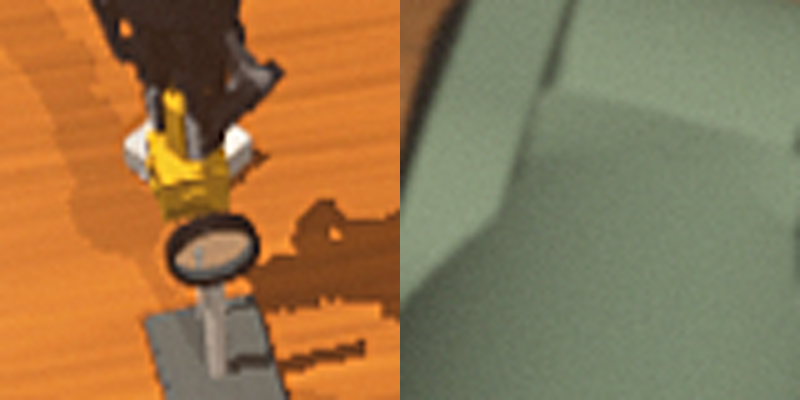

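The seal sits centred in front of the ring and stays still. Next is a −90° turn to the upright bar, with a 1 mm trim.

Call:
apply_moves --linear '[[-0.01,0,0],[-0.01,0,0],[-0.01,0,0],[-0.01,0,0],[-0.01,0,0]]' --delta_rot '[[0,0,0.05],[0,0,0.1],[0,0,0.15],[0,0,0.2],[0,0,0.25]]'

```text
clock: 14.47
position: [0.5353, -0.0641, 0.1603]
tool_rot: [3.141, -0.0, 1.665]
force: [-0.5, 0.2, -4.4]
grip_width: 0.0225
finger_force: 60.2
```

Call:
apply_moves --linear '[[0,0,0],[0,0,0],[0,0,0],[0,0,0],[0,0,0]]' --delta_rot '[[0,0,0.05],[0,0,0.1],[0,0,0.15],[0,0,0.2],[0,0,0.25]]'

```text
clock: 14.88
position: [0.5353, -0.064, 0.1603]
tool_rot: [3.142, -0.0, 1.142]
force: [-0.2, 0.8, -4.7]
grip_width: 0.0227
finger_force: 60.2
```

Call:
apply_moves --linear '[[0,0,0],[0,0,0],[0,0,0],[0,0,0],[0,0,0]]' --delta_rot '[[0,0,0.05],[0,0,0.1],[0,0,0.15],[0,0,0.2],[0,0,0.25]]'

```text
clock: 15.3
position: [0.5354, -0.064, 0.1603]
tool_rot: [-3.142, -0.0, 0.618]
force: [0.5, -0.1, -5.1]
grip_width: 0.0228
finger_force: 60.1
```

Call:
apply_moves --linear '[[0,0,0],[0,0,0],[0,0,0],[0,0,0],[0,0,0]]' --delta_rot '[[0,0,0],[0,0,0],[0,0,0],[0,0,0],[0,0,0]]'

```text
clock: 15.72
position: [0.5353, -0.0642, 0.1604]
tool_rot: [-3.142, -0.0, 0.625]
force: [0.9, 0.2, -4.6]
grip_width: 0.0226
finger_force: 60.2
```

```bash
python3 m3.py E.npy; python3 -c "
from h import *
go([.535,-.0645,.1606],35.65)"
```

```text
15.7167 [ 0.53534116 -0.06419143  0.16039465] [-1.79995201e+02 -1.76526943e-02  3.58056474e+01] [-31.  36.  47. 110. -34.  49. -21.] 0.022642218536855257
81 normal yaw 3.552886737210893 tilt 0.9152145968045391 face x 0.020658871207817835 rms 0.0005916246538067561 y [-19.89391222  18.63269578] bottom -0.04851043706054716
61 normal yaw 3.4638651093913335 tilt 0.995415626644074 face x 0.020666550678858604 rms 0.0006278321077564277 y [-19.82370081  18.55174988] bottom -0.04851043706054716
lin [-0.004  0.001 -0.003] rot [0.    0.    0.001]
```

Call:
apply_moves --linear '[[0,0,0],[0,0,0],[0,0,0],[0,0,0],[0,0,0]]' --delta_rot '[[0,0,0],[0,0,0],[0,0,0],[0,0,0],[0,0,0]]'

```text
clock: 16.53
position: [0.5353, -0.0641, 0.1603]
tool_rot: [3.142, 0.0, 0.623]
force: [-0.1, 0.2, -4.3]
grip_width: 0.0229
finger_force: 60.2
```

Call:
apply_moves --linear '[[0,0,0],[0,0,0],[0,0,0],[0,0,0],[0,0,0]]' --delta_rot '[[0,0,0],[0,0,0],[0,0,0],[0,0,0],[0,0,0]]'

```text
clock: 16.95
position: [0.5353, -0.0642, 0.1603]
tool_rot: [3.142, 0.0, 0.623]
force: [0.5, 0.5, -4.2]
grip_width: 0.023
finger_force: 60.2
```

Call:
apply_moves --linear '[[0,0,0],[0,0,0],[0,0,0],[0,0,0],[0,0,0]]' --delta_rot '[[0,0,0.05],[0,0,0.1],[0,0,0.15],[0,0,0.2],[0,0,0.25]]'

```text
clock: 17.37
position: [0.5353, -0.0641, 0.1603]
tool_rot: [-3.142, -0.0, 0.095]
force: [-0.3, 0.0, -4.7]
grip_width: 0.0227
finger_force: 60.1
```

Call:
apply_moves --linear '[[0,0,0],[0,0,0],[0,0,0],[0,0,0],[0,0,0]]' --delta_rot '[[0,0,0.05],[0,0,0.1],[0,0,0.15],[0,0,0.2],[0,0,0.25]]'

```text
clock: 17.78
position: [0.5354, -0.064, 0.1603]
tool_rot: [-3.141, -0.0, -0.429]
force: [-0.9, 0.7, -5.1]
grip_width: 0.0225
finger_force: 60.1
```

Call:
apply_moves --linear '[[0,0,0],[0,0,0],[0,0,0],[0,0,0],[0,0,0]]' --delta_rot '[[0,0,0.05],[0,0,0.1],[0,0,0.15],[0,0,0.2],[0,0,0.25]]'

```text
clock: 18.2
position: [0.5354, -0.064, 0.1603]
tool_rot: [-3.142, 0.0, -0.952]
force: [-0.0, -0.1, -4.2]
grip_width: 0.0225
finger_force: 60.1
```

Call:
apply_moves --linear '[[0,0,0],[0,0,0],[0,0,0],[0,0,0],[0,0,0]]' --delta_rot '[[0,0,0],[0,0,0],[0,0,0],[0,0,0],[0,0,0]]'

```text
clock: 18.62
position: [0.5353, -0.0641, 0.1604]
tool_rot: [-3.141, 0.0, -0.946]
force: [-0.1, -0.1, -5.0]
grip_width: 0.0226
finger_force: 60.1
```

```bash
python3 m3.py F.npy; python3 -c "
from h import *
go([.535,-.0645,.1606],-54.35)"
```

```text
18.6167 [ 0.53534775 -0.06412097  0.16042704] [-1.79972844e+02  1.09920296e-02 -5.41937951e+01] [-41.  49.  69. 111. -54.  61. -93.] 0.022580388134067944
78 normal yaw 3.9799171203493233 tilt 0.029877538307131423 face x 0.021483981170736688 rms 0.0007471691218207228 y [-20.1973699   18.24183078] bottom -0.04767157090593463
61 normal yaw 3.8637704833273334 tilt 0.2489168127374202 face x 0.021437656648999288 rms 0.0007773185928036709 y [-20.26353756  17.77573805] bottom -0.04767157090593463
lin [ 0.001  0.004 -0.003] rot [ 0.    -0.     0.001]
```

Level bar is good. I'll finish its hold, then swing +270° back (joint 7 range) to the cross.

Call:
apply_moves --linear '[[0,0,0],[0,0,0],[0,0,0],[0,0,0],[0,0,0]]' --delta_rot '[[0,0,0],[0,0,0],[0,0,0],[0,0,0],[0,0,0]]'

```text
clock: 19.43
position: [0.5353, -0.0641, 0.1603]
tool_rot: [3.142, 0.0, -0.947]
force: [-0.9, -0.5, -4.2]
grip_width: 0.0227
finger_force: 60.1
```

Call:
apply_moves --linear '[[0,0,0],[0,0,0],[0,0,0],[0,0,0],[0,0,0]]' --delta_rot '[[0,0,0],[0,0,0],[0,0,0],[0,0,0],[0,0,0]]'

```text
clock: 19.85
position: [0.5353, -0.0642, 0.1603]
tool_rot: [3.142, 0.0, -0.947]
force: [0.5, -0.7, -4.5]
grip_width: 0.0228
finger_force: 60.1
```

Call:
apply_moves --linear '[[0,0,0],[0,0,0],[0,0,0],[0,0,0],[0,0,0]]' --delta_rot '[[0,0,-0.056],[0,0,-0.112],[0,0,-0.168],[0,0,-0.224],[0,0,-0.28]]'

```text
clock: 20.27
position: [0.5353, -0.0642, 0.1603]
tool_rot: [3.141, -0.0, -0.355]
force: [-0.2, -0.4, -3.8]
grip_width: 0.0227
finger_force: 60.1
```

Call:
apply_moves --linear '[[0,0,0],[0,0,0],[0,0,0],[0,0,0],[0,0,0]]' --delta_rot '[[0,0,-0.056],[0,0,-0.112],[0,0,-0.168],[0,0,-0.224],[0,0,-0.28]]'

```text
clock: 20.68
position: [0.5353, -0.0642, 0.1604]
tool_rot: [3.141, -0.0, 0.231]
force: [-1.0, 0.1, -4.5]
grip_width: 0.023
finger_force: 60.1
```

Call:
apply_moves --linear '[[0,0,0],[0,0,0],[0,0,0],[0,0,0],[0,0,0]]' --delta_rot '[[0,0,-0.056],[0,0,-0.112],[0,0,-0.168],[0,0,-0.224],[0,0,-0.28]]'

```text
clock: 21.1
position: [0.5352, -0.0643, 0.1604]
tool_rot: [3.141, 0.0, 0.817]
force: [-1.2, 0.7, -4.3]
grip_width: 0.0224
finger_force: 60.1
```

Call:
apply_moves --linear '[[0,0,0],[0,0,0],[0,0,0],[0,0,0],[0,0,0]]' --delta_rot '[[0,0,-0.056],[0,0,-0.112],[0,0,-0.168],[0,0,-0.224],[0,0,-0.28]]'

```text
clock: 21.52
position: [0.5352, -0.0644, 0.1603]
tool_rot: [3.141, 0.0, 1.404]
force: [0.1, 0.1, -5.2]
grip_width: 0.0227
finger_force: 60.1
```

Call:
apply_moves --linear '[[0,0,0],[0,0,0],[0,0,0],[0,0,0],[0,0,0]]' --delta_rot '[[0,0,-0.056],[0,0,-0.112],[0,0,-0.168],[0,0,-0.224],[0,0,-0.28]]'

```text
clock: 21.93
position: [0.5352, -0.0644, 0.1603]
tool_rot: [-3.141, 0.0, 1.99]
force: [0.0, -0.4, -4.8]
grip_width: 0.0225
finger_force: 60.1
```

Call:
apply_moves --linear '[[0,0,0],[0,0,0],[0,0,0],[0,0,0],[0,0,0]]' --delta_rot '[[0,0,-0.056],[0,0,-0.112],[0,0,-0.168],[0,0,-0.224],[0,0,-0.28]]'

```text
clock: 22.35
position: [0.5352, -0.0645, 0.1603]
tool_rot: [-3.141, 0.0, 2.576]
force: [0.2, -0.2, -4.7]
grip_width: 0.0224
finger_force: 60.1
```

```bash
python3 -c "
from h import *
s=monitor.observe();print(s['clock'],np.degrees(s['qpos']).round());go([.535,-.0645,.1606],-144.35)"
```

```text
22.35 [-11.  28.  16. 109. -11.  44.  68.]
lin [ 0.001 -0.001 -0.003] rot [-0.    -0.    -0.567]
```

Call:
apply_moves --linear '[[0,0,0],[0,0,0],[0,0,0],[0,0,0],[0,0,0]]' --delta_rot '[[0,0,-0.057],[0,0,-0.114],[0,0,-0.171],[0,0,-0.228],[0,0,-0.285]]'

```text
clock: 22.77
position: [0.5352, -0.0645, 0.1602]
tool_rot: [-3.141, -0.0, -3.11]
force: [-0.0, -0.6, -4.4]
grip_width: 0.0229
finger_force: 60.1
```

Call:
apply_moves --linear '[[0,0,0],[0,0,0],[0,0,0],[0,0,0],[0,0,0]]' --delta_rot '[[0,0,-0.057],[0,0,-0.114],[0,0,-0.171],[0,0,-0.228],[0,0,-0.285]]'

```text
clock: 23.18
position: [0.5351, -0.0646, 0.1602]
tool_rot: [-3.141, -0.0, -2.513]
force: [-0.4, -0.0, -4.4]
grip_width: 0.0226
finger_force: 60.1
```

Call:
apply_moves --linear '[[0,0,0],[0,0,0],[0,0,0],[0,0,0],[0,0,0]]' --delta_rot '[[0,0,0],[0,0,0],[0,0,0],[0,0,0],[0,0,0]]'

```text
clock: 23.6
position: [0.5353, -0.0641, 0.1603]
tool_rot: [-3.142, -0.0, -2.52]
force: [-0.6, 0.6, -3.8]
grip_width: 0.0228
finger_force: 60.1
```

```bash
python3 m3.py G.npy; python3 -c "
from h import *
go([.535,-.0645,.1606],-144.35)
cv2.imwrite('pics/seq.png',np.vstack([np.hstack([cv2.resize(np.clip(np.load(f+'.npy')*1.5,0,255).astype(np.uint8),(300,300),interpolation=cv2.INTER_CUBIC) for f in r]) for r in ('DE','FG')])[:,:,::-1])"
```

```text
23.6 [ 0.53527931 -0.06407742  0.1602679 ] [-1.79997288e+02 -1.00167291e-02 -1.44390561e+02] [  2.  27.  -2. 109.   1.  44. 125.] 0.022825513523968808
76 normal yaw 3.353274402512798 tilt 1.4224006128710076 face x 0.02068217452773194 rms 0.0011553858626618476 y [-20.27292008  15.60429165] bottom -0.04849714206661504
64 normal yaw 1.557890439696268 tilt 0.16172955834161662 face x 0.020814515768091294 rms 0.001429401546575333 y [-22.12351228  15.64949746] bottom -0.04849714206661504
lin [ 0.004 -0.001 -0.003] rot [-0. -0.  0.]
```

View pics/seq.png

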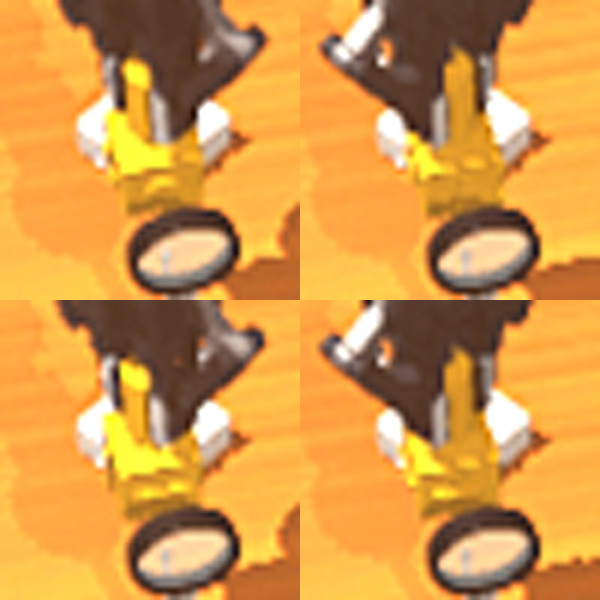

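All four sides showed in order (stud, upright, level, cross), each centred before the ring. I'll finish the hold, lift and carry the seal to the tray.

Call:
apply_moves --linear '[[0,0,0],[0,0,0],[0,0,0],[0,0,0],[0,0,0]]' --delta_rot '[[0,0,0],[0,0,0],[0,0,0],[0,0,0],[0,0,0]]'

```text
clock: 24.42
position: [0.5353, -0.0642, 0.1603]
tool_rot: [-3.142, -0.0, -2.518]
force: [0.0, 0.3, -4.0]
grip_width: 0.0226
finger_force: 60.1
```

Call:
apply_moves --linear '[[0,0,0],[0,0,0],[0,0,0],[0,0,0],[0,0,0]]' --delta_rot '[[0,0,0],[0,0,0],[0,0,0],[0,0,0],[0,0,0]]'

```text
clock: 24.83
position: [0.5353, -0.0642, 0.1603]
tool_rot: [3.142, -0.0, -2.518]
force: [0.8, -0.0, -4.5]
grip_width: 0.0226
finger_force: 60.1
```

Call:
apply_moves --linear '[[0,0,-0.1],[0,0,-0.3],[0,0,-0.5],[0,0,-0.75],[0,0,-1]]' --delta_rot '[[0,0,0],[0,0,0],[0,0,0],[0,0,0],[0,0,0]]'

```text
clock: 25.25
position: [0.535, -0.0642, 0.262]
tool_rot: [3.141, -0.0, -2.518]
force: [1.2, 0.2, -3.9]
grip_width: 0.0225
finger_force: 60.0
```

Call:
apply_moves --linear '[[-0.11,0.15,0],[-0.23,0.31,0],[-0.34,0.46,0],[-0.46,0.62,0],[-0.57,0.77,0]]' --delta_rot '[[0,0,0],[0,0,0],[0,0,0],[0,0,0],[0,0,0]]'

```text
clock: 25.67
position: [0.5365, 0.0327, 0.2612]
tool_rot: [-3.141, 0.001, -2.518]
force: [0.4, 0.2, -4.6]
grip_width: 0.0227
finger_force: 60.3
```

Call:
apply_moves --linear '[[-0.11,0.15,0],[-0.23,0.31,0],[-0.34,0.46,0],[-0.46,0.62,0],[-0.57,0.77,0]]' --delta_rot '[[0,0,0],[0,0,0],[0,0,0],[0,0,0],[0,0,0]]'

```text
clock: 26.08
position: [0.5379, 0.1285, 0.2611]
tool_rot: [-3.141, 0.0, -2.518]
force: [-0.6, -0.2, -6.2]
grip_width: 0.0225
finger_force: 60.3
```

Call:
apply_moves --linear '[[-0.11,0.15,0],[-0.23,0.31,0],[-0.34,0.46,0],[-0.46,0.62,0],[-0.57,0.77,0]]' --delta_rot '[[0,0,0],[0,0,0],[0,0,0],[0,0,0],[0,0,0]]'

```text
clock: 26.5
position: [0.5392, 0.2243, 0.2611]
tool_rot: [-3.142, 0.0, -2.518]
force: [0.4, 0.5, -3.9]
grip_width: 0.0224
finger_force: 60.3
```

Call:
apply_moves --linear '[[-0.11,0.15,0],[-0.23,0.31,0],[-0.34,0.46,0],[-0.46,0.62,0],[-0.57,0.77,0]]' --delta_rot '[[0,0,0],[0,0,0],[0,0,0],[0,0,0],[0,0,0]]'

```text
clock: 26.92
position: [0.5405, 0.3201, 0.2611]
tool_rot: [-3.142, 0.0, -2.518]
force: [0.0, -0.0, -4.1]
grip_width: 0.0229
finger_force: 60.3
```

```bash
python3 -c "
from h import *
s=monitor.observe();print(s['clock'],np.degrees(s['qpos']).round(),s['force']);go([.541,.318,.0606],-144.35)"
```

```text
26.9167 [-31.  29.  -8.  89.   4.  63.  86.] [ 0.03993852 -0.0326207  -4.06633739]
lin [ 0.009 -0.02   2.005] rot [-0.     0.     0.001]
```

Call:
apply_moves --linear '[[0.01,-0.02,0.2],[0.01,-0.02,0.4],[0.01,-0.02,0.6],[0.01,-0.02,0.8],[0.01,-0.02,1]]' --delta_rot '[[0,0,0],[0,0,0],[0,0,0],[0,0,0],[0,0,0]]'

```text
clock: 27.33
position: [0.541, 0.3168, 0.1602]
tool_rot: [-3.141, 0.0, -2.518]
force: [0.7, -0.3, -5.5]
grip_width: 0.0227
finger_force: 60.2
```

Call:
apply_moves --linear '[[0,0,0.25],[0,0,0.5],[0,0,0.7],[0,0,0.84],[0,0,0.9]]' --delta_rot '[[0,0,0],[0,0,0],[0,0,0],[0,0,0],[0,0,0]]'

```text
clock: 27.75
position: [0.5403, 0.3163, 0.0688]
tool_rot: [-3.142, -0.002, -2.518]
force: [-0.4, -0.5, -5.9]
grip_width: 0.0226
finger_force: 60.1
```

Call:
apply_moves --linear '[[0,0,0.01],[0,0,0.03],[0,0,0.05],[0,0,0.07],[0,0,0.08]]' --delta_rot '[[0,0,0],[0,0,0],[0,0,0],[0,0,0],[0,0,0]]'

```text
clock: 28.17
position: [0.5413, 0.3169, 0.0628]
tool_rot: [-3.142, 0.001, -2.518]
force: [0.2, -0.6, -5.3]
grip_width: 0.0226
finger_force: 60.1
```

Call:
apply_moves --linear '[[0,0,0],[0,0,0],[0,0,0],[0,0,0.01],[0,0,0.01]]' --delta_rot '[[0,0,0],[0,0,0],[0,0,0],[0,0,0],[0,0,0]]'

```text
clock: 28.58
position: [0.541, 0.3168, 0.0612]
tool_rot: [-3.142, -0.0, -2.518]
force: [-0.3, 0.1, -4.8]
grip_width: 0.0223
finger_force: 60.1
```

```bash
python3 -c "
from h import *
s=monitor.observe();print(s['clock'],s['position'],s['force'])"
```

```text
28.5833 [0.54096442 0.3167923  0.06123327] [-0.31792205  0.13954292 -4.8166975 ]
```

Not touching yet, so I'll lower it 0.5 mm at a time.

Call:
apply_moves --linear '[[0,0,0.005],[0,0,0.005],[0,0,0.01],[0,0,0.01],[0,0,0.01]]' --delta_rot '[[0,0,0],[0,0,0],[0,0,0],[0,0,0],[0,0,0]]'

```text
clock: 29.0
position: [0.541, 0.3168, 0.0603]
tool_rot: [-3.142, -0.0, -2.518]
force: [0.4, -0.2, -4.6]
grip_width: 0.0224
finger_force: 60.1
```

Call:
apply_moves --linear '[[0,0,0.005],[0,0,0.005],[0,0,0.005],[0,0,0.005],[0,0,0.005]]' --delta_rot '[[0,0,0],[0,0,0],[0,0,0],[0,0,0],[0,0,0]]'

```text
clock: 29.42
position: [0.541, 0.3168, 0.0598]
tool_rot: [3.142, -0.0, -2.518]
force: [-0.1, -0.1, -4.4]
grip_width: 0.0227
finger_force: 60.1
```

Call:
apply_moves --linear '[[0,0,0.005],[0,0,0.005],[0,0,0.005],[0,0,0.005],[0,0,0.005]]' --delta_rot '[[0,0,0],[0,0,0],[0,0,0],[0,0,0],[0,0,0]]'

```text
clock: 29.83
position: [0.5411, 0.3169, 0.0596]
tool_rot: [-3.142, 0.0, -2.518]
force: [-2.4, -1.9, 5.2]
grip_width: 0.0228
finger_force: 61.2
```

Call:
apply_moves --linear '[[0,0,0.005],[0,0,0.005],[0,0,0.005],[0,0,0.005],[0,0,0.005]]' --delta_rot '[[0,0,0],[0,0,0],[0,0,0],[0,0,0],[0,0,0]]'

```text
clock: 30.25
position: [0.5413, 0.3169, 0.0596]
tool_rot: [-3.141, 0.001, -2.518]
force: [-3.9, -3.9, 13.1]
grip_width: 0.023
finger_force: 62.4
```

Contact at 0.0596, as predicted. I'll back off 0.5 mm and release.

Call:
apply_moves --linear '[[0,0,-0.005],[0,0,-0.005],[0,0,-0.005],[0,0,-0.005],[0,0,-0.005]]' --delta_rot '[[0,0,0],[0,0,0],[0,0,0],[0,0,0],[0,0,0]]' --force 20

```text
clock: 30.67
position: [0.5412, 0.3168, 0.0596]
tool_rot: [-3.141, 0.0, -2.518]
force: [-2.2, -2.3, 8.5]
grip_width: 0.0224
finger_force: 60.9
```

Call:
apply_moves --linear '[[0,0,0],[0,0,0],[0,0,0],[0,0,0],[0,0,0]]' --delta_rot '[[0,0,0],[0,0,0],[0,0,0],[0,0,0],[0,0,0]]' --gripper 0.6

```text
clock: 31.08
position: [0.541, 0.3169, 0.0592]
tool_rot: [3.142, -0.0, -2.518]
force: [0.5, 0.4, 0.4]
grip_width: 0.0687
finger_force: 0.0
```

Call:
apply_moves --linear '[[0,0,0],[0,0,0],[0,0,0],[0,0,0],[0,0,0]]' --delta_rot '[[0,0,0],[0,0,0],[0,0,0],[0,0,0],[0,0,0]]'

```text
clock: 31.5
position: [0.541, 0.3168, 0.0593]
tool_rot: [-3.142, -0.0, -2.518]
force: [-0.2, 0.7, -0.2]
grip_width: 0.0681
finger_force: 0.0
```

Call:
apply_moves --linear '[[0,0,-0.1],[0,0,-0.3],[0,0,-0.5],[0,0,-0.75],[0,0,-1]]' --delta_rot '[[0,0,0],[0,0,0],[0,0,0],[0,0,0],[0,0,0]]'

```text
clock: 31.92
position: [0.5408, 0.3167, 0.161]
tool_rot: [3.142, -0.0, -2.518]
force: [0.6, -0.6, -0.0]
grip_width: 0.0684
finger_force: 0.0
```

Call:
apply_moves --linear '[[0,0,-0.2],[0,0,-0.4],[0,0,-0.6],[0,0,-0.6],[0,0,-0.6]]' --delta_rot '[[0,0,0],[0,0,0],[0,0,0],[0,0,0],[0,0,0]]'

```text
clock: 32.33
position: [0.5414, 0.317, 0.221]
tool_rot: [-3.141, 0.002, -2.518]
force: [0.3, -0.2, -0.8]
grip_width: 0.0681
finger_force: 0.0
```

```bash
python3 - <<'E'
from h import *
p,d=optics.grab_frame('scene');cv2.imwrite('pics/end.png',p[:,:,::-1]);print(monitor.observe()['clock'])
E
```

```text
32.3833
```

View pics/end.png

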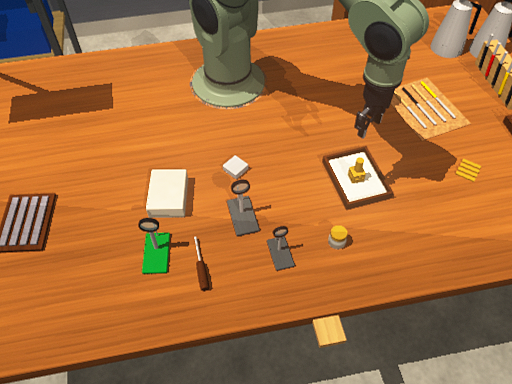

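The seal stands upright in the middle of the tray at (357,172). The gripper is clear and everything else is where it was.

```bash
python3 -c "
from h import *
print(workorder.job_done())"
```

```text
the job is handed in; nothing more can be done
None
```

The seal's stud, upright bar, level bar and cross were shown to the loupe in that order, each held still for over a second. The seal was then released upright in the middle of the tray, and the job was handed in at about 32 s.

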